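# Lock the paper dispenser's hatch and scan its stack

### The job

The paper dispenser has been refilled: lock its hatch by pushing the knobbed stud in and turning it a full quarter turn clockwise, and leave it so. Then take the contact scanner from its stand, press its sprung nose squarely onto the middle of the barcode label on the sloping paper stack until the nose is about half-way in, and hold it steady there for a full second. Finally hang the scanner back upright in its stand, let go, and leave the punch, the glue bottle and the tape roll where they are.

Things in the scene. Friction and masses are not known exactly. Their poses are not given: they have to be found in the camera images.
- dispenser: Fixed grey paper dispenser, 280 deep (x) x 200 mm wide (y); origin at the centre of its underside, z up. Its front half (-x, turned roughly to the left as the robot sees it) slopes up at 35 degrees from 45 mm to 137 mm high; behind is the flat hatch deck, 140 mm high. Low steel rims along the slope: 13 mm out at the lower edge, 22 mm at the two sides, 90 mm either side of the middle.
- label_base (a point): Point on the slope beneath the label's middle; z = outward normal of the slope, x uphill, y across. The paper stack on it (fixed, does not give, 135 uphill x 160 mm, reddish top) differs in thickness every time, not measured: its top is 10 to 26 mm out along z. The white label with black bars, 40 (uphill) x 60 mm, is at the middle of its top.
- stud_grip (a point): Centre of the cam stud's round steel knob, over the hatch deck: 26 mm in diameter, 22 mm high, z up, its underside 22 mm above the deck, on a stem 12 mm in diameter (18 mm at its foot). A dark line across its top lies along x. Sprung out: pushing down takes 4 N, 9 N at 6 mm, stops at 8 mm. Turning is blocked until it is 5 mm in; at the quarter turn it stays 5 mm in when let go.
- stud_turn (a joint): Angle of the cam stud, rad: 0 with the knob's dark line along the dispenser's depth (unlocked, as at the start), growing clockwise seen from above to a stop at 1.6 (locked, the line along the dispenser's width). Stays where it is left.
- wand_grip (a point): Centre of the handle of the contact scanner, a loose grey wand, about 175 g. Handle 36 (x) x 24 (y) x 78 mm (z, the wand's axis, from nose to handle). A collar, 48 mm in diameter, 8 mm thick, has its underside 48 mm below this point; then a barrel 22 mm in diameter, 60 mm long, then the nose. It starts hanging upright in its stand, the collar lying on the top plate.
- nose_tip (a point): Tip of the scanner's round-ended nose, 11 mm in diameter: on the wand's axis, 134 mm below the handle's centre when the nose is out. Its z axis is the wand's axis, pointing to the handle.
- nose (a joint): How far the nose is pushed in, m: 0 out, 0.012 fully in. The spring takes 2 N to start and 0.5 N more per mm (5 N half-way).
- stand_hole (a point): Centre of the hole in the top of the scanner stand's plate, at the level of the plate's upper face, 132 mm above the table. The hole is 34 mm in diameter and open below; the plate is 92 mm square and 12 mm thick, on four rods over a black base 100 mm square. The stand is fixed; z is up.
- punch: Bystander: loose paper punch, 85 x 55 x 63 mm, white base and reddish-brown push cap; origin at the centre of its underside.
- glue: Bystander: loose white glue bottle, 42 mm in diameter, 120 mm high; origin at the centre of its underside.
- tape: Bystander: loose brown roll of tape lying flat, 84 mm in diameter, 24 mm high; origin at the centre of its underside.
Not all that is in view belongs to the job. What is shaped like the part that bears wand_grip but blue, red or yellow is not meant.

How it is judged:
By the outcome, as a careful person would: the job done as asked, in the order asked, and still so for the second after the job is handed in, with the robot touching nothing.
It also fails if it takes over 72 s, if anything falls off the work surface, if the arm or the gripper's body presses on something with over 40 N, if the wrist force passes 120 N, or if a joint passes its speed limit or range.

### The arm

A 7-joint arm with a two-finger parallel gripper is mounted at the origin on the work surface. World frame = base frame: x ahead of the robot, y to its left, z up, the work surface at z = 0. Lengths are in m, angles in rad, forces in N, time in s.
With the tool pointing down it reaches from about 0.425 to 0.925 m from the base axis. Payload 6.8 kg.
Tool frame: the origin (TCP) lies on the centre line of the jaws, within the pads' length; the fingertips stand 25 mm ahead of it and the grasp point (between the pads) lies 6 mm ahead of it; z points along the fingers, y is the direction in which the jaws open and shut (so a half turn about z gives the same grasp; the last joint's range is limited). The gripper opens to 85 mm and grips with 20 to 120 N. Pads are 22 mm wide; open, the fingers measure 114 mm over their backs; the gripper's body (76 mm by 85 mm) begins 54 mm behind the grasp point. The pads swing forward as they close: fully open they stand 13 mm farther back than shut.
Start: joints at [-1.378, 0.477, 0.022, 1.555, -0.011, 1.109, -0.083], TCP at [0.2, 0.645, 0.229] pointing down, gripper open.
Joint ranges: [-2.96, 2.96], [-0.34, 2.1], [-1.41, 1.46], [0.24, 2.44], [-1.37, 4.51], [0.17, 1.92], [-2.96, 2.96]. Speed limits (rad/s): [2.39, 2.39, 3.14, 3.14, 3.14, 3.14, 3.14].

### API

Orientations are given as a unit quaternion [w, x, y, z].
In Python, from station import status, cams, order, models gives the robot as it stands.
- The arm moves only by the tool move_arm, never from a script. Its argument "steps" is one flat list of numbers, 7 for each row, row after row: the gripper's target within -1 to 1 (fully open at 1, half-way at 0, shut at -1), then the shift along the world's x, y, z in cm, then the turn, a rotation vector about the world's x, y, z in degrees. A call has 1 to 8 rows; each row shifts and turns the commanded pose from where the row before left it; what a row does not reach is not made up. A row lasts 1/10 s, in which the tool goes at most 50 mm and 8.59 degrees, less where a joint would pass 70% of its speed; a pose out of reach is approached as far as the arm can. A call with a gripper value outside its range is refused whole. The fingers move at their own pace and stop on an object; "newtons" is the grip in N (left out, the last holds). Time passes only in rows, so rows that do not move let the fingers close. It gives the time, the measured TCP pose, the force and the opening at its end, in the units of the state.
- status.get_obs(): the state, without advancing time (a new reading comes with each control period).
- cams.read_camera(name): name is "scene" or "side" or "wrist"; returns a dict with "pixels" (420x560x3 uint8, red, green, blue), "mtx" (3x3 intrinsics, pixels), "T" (4x4, takes a point from camera to world coordinates); the wrist camera has in their place "T_tool_cam" (4x4, takes a point from camera to tool coordinates, whose origin is the TCP and whose axes are the flange's). Camera axes: x right, y down, z forward; pixel columns grow to the right and rows downward; lengths in m; the calibration is good to about 2 mm. A picture is of the moment at which its call begins: read the wrist's pose just before it. There is no depth.
- order.hand_in(): hands the job in, once; it reports no verdict.
Trained networks look in the newest picture that a camera, given by its name, has taken for a name from the list of things; names that differ only in an ending like _2 or _b are one class to them, and where a whole thing is asked for, a point or a joint stands for the part that bears it (a point fixed in the world has none). Each returns a list of dicts, best first, with "score" (0 to 1); they miss things now and then, are a little off and sometimes report something else, mostly with a low value. They report only what shows in the picture. A call takes as long as a camera call. They do not tell look-alikes from the thing itself.
- models.silhouettes(camera, query): "region" (420x560 bool, what is visible of it) and "box" ([centre column, centre row, width, height] in pixels, round what is visible of it).
- models.place_of(camera, query): "position" ([row, column] in pixels: a listed point, or the origin of a listed thing).
The state is a dict: "t": time; "q": joint angles; "joint_vel": joint speeds; "joint_torque": joint torques, N m; "eef_pos": TCP position; "tool_rot": TCP orientation; "contact_force": force on the tool from outside, world axes, zero at the start; "torque": the same for the moment, N m; "gripper_width": opening from 0.0 (shut) to 1.0 (fully open).
Only numpy, scipy, OpenCV 4.12 (cv2) and the standard library are available. Lean on these libraries where they do the work, as an engineer would, in place of code of your own. Each camera call takes 0.05 s, during which the arm holds its last target.

## Working session

There is one attempt and no reset: what is moved stays moved. The work goes in short steps, Python scripts to look and compute and a tool call to move; the robot and the scene stay as the last step left them, time stands still between calls to the robot, and variables do not carry over. Pictures are saved under pics/ and viewed, and the job is handed in when it is done.

Besides the shell and the picture viewer there is one more tool, called after "Call:" as a command line: name --argument value ..., lists and objects as JSON in quotes. move_arm: Moves the arm, as the interface text tells. Its arguments: {"type":"object","properties":{"steps":{"type":"array"},"newtons":{"type":"number"}},"required":["steps"]}

```bash
mkdir -p pics; ls
cat > h.py <<'E'
import numpy as np, cv2
from station import status, cams, order, models
from scipy.spatial.transform import Rotation as R
def snap(n,f):
    o=status.get_obs(); c=cams.read_camera(n)
    cv2.imwrite('pics/'+f+'.png',c['pixels'][:,:,::-1]); 
    if n=='wrist':
        T=np.eye(4);q=o['tool_rot'];T[:3,:3]=R.from_quat([q[1],q[2],q[3],q[0]]).as_matrix();T[:3,3]=o['eef_pos']
        c['T']=T@c['T_tool_cam']
    return c
def ray(c,r,col):
    d=np.linalg.inv(c['mtx'])@[col,r,1]; return c['T'][:3,3],c['T'][:3,:3]@d
def onz(c,r,col,z):
    p,d=ray(c,r,col); return p+d*(z-p[2])/d[2]
def proj(c,P):
    P=np.atleast_2d(P); X=(P-c['T'][:3,3])@c['T'][:3,:3]; u=X@c['mtx'].T; return u[:,:2]/u[:,2:]
def tri(rays):
    A=np.zeros((3,3));b=np.zeros(3)
    for p,d in rays:
        d=d/np.linalg.norm(d);M=np.eye(3)-np.outer(d,d);A+=M;b+=M@p
    X=np.linalg.solve(A,b); return X,[np.linalg.norm((np.eye(3)-np.outer(d,d)/(d@d))@(X-p)) for p,d in rays]
E
python3 - <<'E'
from h import *
np.set_printoptions(precision=4,suppress=True)
print(status.get_obs())
for n in ['scene','side','wrist']:
    c=snap(n,n+'0'); print(n,c['T'])
    for q in ['dispenser','label_base','stud_grip','wand_grip','nose_tip','stand_hole','punch','glue','tape']:
        print(q,[(round(r['score'],2),np.round(r['position'],1).tolist()) for r in models.place_of(n,q)[:4]])
E
```

```text
pics
{'t': 0.0, 'q': array([-1.3781,  0.4778,  0.0223,  1.5565, -0.0115,  1.1093, -0.0831]), 'joint_vel': array([ 0.0008, -0.0008,  0.0004,  0.0012, -0.    , -0.0001, -0.0004]), 'joint_torque': array([  0.0004, -59.6458,   1.608 , -28.1177,   0.0125,   0.0096,
         0.    ]), 'eef_pos': array([0.1998, 0.6441, 0.2283]), 'tool_rot': array([-0.0001,  0.1498,  0.9887, -0.0009]), 'contact_force': array([0.3442, 0.3664, 0.5755]), 'torque': array([-0.0149,  0.0392, -0.0131]), 'gripper_width': 1.0041265290457633}
scene [[ 0.1053  0.7252 -0.6805  1.2083]
 [ 0.9944 -0.0771  0.0717 -0.0066]
 [-0.0005 -0.6842 -0.7293  0.8561]
 [ 0.      0.      0.      1.    ]]
dispenser [(0.98, [252.2, 252.2])]
label_base [(0.91, [221.8, 276.2])]
stud_grip [(0.42, [213.6, 216.1])]
wand_grip [(0.87, [180.2, 333.1]), (0.72, [162.8, 375.8]), (0.66, [174.9, 425.2]), (0.59, [182.3, 391.1])]
nose_tip []
stand_hole [(0.92, [196.3, 386.1])]
punch [(0.83, [242.2, 131.8])]
glue []
tape [(0.67, [290.1, 114.0])]
side [[ 0.8959 -0.3295  0.2979  0.1585]
 [-0.444  -0.6822  0.5809 -0.6621]
 [ 0.0118 -0.6527 -0.7575  1.0468]
 [ 0.      0.      0.      1.    ]]
dispenser [(0.64, [251.1, 300.1])]
label_base [(0.82, [212.3, 286.6])]
stud_grip [(0.49, [233.0, 326.5])]
wand_grip [(0.89, [121.7, 200.3]), (0.74, [150.4, 182.5]), (0.72, [173.3, 222.0]), (0.65, [126.4, 230.0])]
nose_tip []
stand_hole [(0.93, [142.7, 229.4])]
punch [(0.78, [371.8, 344.2])]
glue [(0.77, [159.1, 277.3])]
tape [(0.73, [351.2, 403.8]), (0.35, [160.0, 279.6])]
wrist [[ 0.2958  0.9113  0.2863  0.1272]
 [ 0.9552 -0.2818 -0.09    0.6674]
 [-0.0013  0.3001 -0.9539  0.3743]
 [ 0.      0.      0.      1.    ]]
dispenser []
label_base []
stud_grip []
wand_grip []
nose_tip []
stand_hole []
punch []
glue []
tape []
```

View pics/scene0.png

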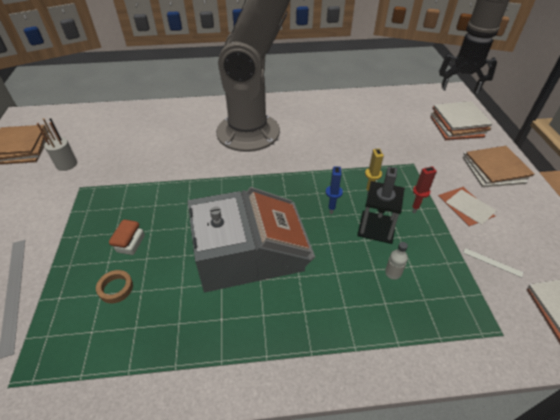

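View pics/side0.png

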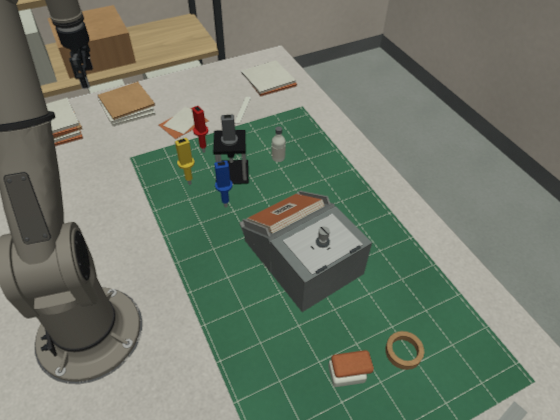

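View pics/wrist0.png

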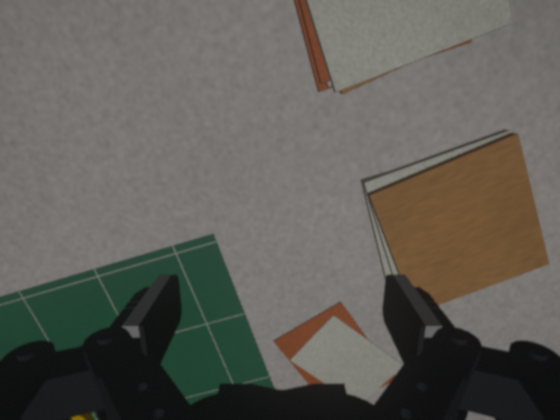

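Run:
```python
from h import *
np.set_printoptions(precision=4,suppress=True)
S=snap('scene','s1');D=snap('side','d1')
def best(n,c,q): return [(x['score'],x['position']) for x in models.place_of(n,q)]
for q in ['dispenser','label_base','stud_grip','stand_hole','wand_grip','punch','tape','glue']:
    a=best('scene',S,q);b=best('side',D,q)
    for sa,pa in a:
        for sb,pb in b:
            X,e=tri([ray(S,*pa),ray(D,*pb)])
            if max(e)<0.012: print(q,round(sa,2),round(sb,2),X,np.round(e,4), np.round(pa),np.round(pb))
for n in ['scene','side']:
    im=cv2.imread(f'pics/{n[0] if n=="scene" else "d"}1.png')
    if n=='scene': cv2.imwrite('pics/sz.png',cv2.resize(im[140:300,180:440],None,fx=3,fy=3,interpolation=2))
    else: cv2.imwrite('pics/dz.png',cv2.resize(im[90:310,160:380],None,fx=2.7,fy=2.7,interpolation=2))
```

```text
dispenser 0.82 0.62 [ 0.5559 -0.0219 -0.0038] [0.004 0.004] [254. 249.] [254. 301.]
label_base 0.96 0.96 [0.5455 0.0525 0.0928] [0.0035 0.0035] [224. 278.] [215. 288.]
stud_grip 0.47 0.7 [ 0.5642 -0.0946  0.1701] [0.0001 0.0001] [214. 216.] [233. 324.]
stud_grip 0.47 0.66 [ 0.5129 -0.0955  0.1212] [0.0068 0.0068] [214. 216.] [252. 301.]
stand_hole 0.76 0.73 [0.5019 0.3426 0.1392] [0.0001 0.0001] [192. 384.] [139. 228.]
wand_grip 0.75 0.91 [0.4382 0.228  0.1338] [0.0034 0.0034] [181. 336.] [172. 221.]
wand_grip 0.71 0.84 [0.4914 0.3029 0.2298] [0.0062 0.0062] [162. 376.] [125. 229.]
wand_grip 0.71 0.79 [0.3768 0.3569 0.1374] [0.0011 0.0011] [162. 376.] [149. 184.]
wand_grip 0.61 0.84 [0.5095 0.3453 0.1856] [0.0001 0.0001] [181. 390.] [125. 229.]
wand_grip 0.61 0.79 [0.3915 0.4092 0.0809] [0.0089 0.0089] [181. 390.] [149. 184.]
punch 0.96 0.84 [ 0.4877 -0.3473  0.0008] [0.0003 0.0003] [242. 132.] [372. 344.]
tape 0.98 0.89 [ 0.6385 -0.364  -0.0042] [0.0024 0.0024] [291. 116.] [351. 402.]
glue 0.86 0.77 [ 0.6601  0.3427 -0.0026] [0.0027 0.0027] [273. 390.] [158. 276.]
```

View pics/sz.png

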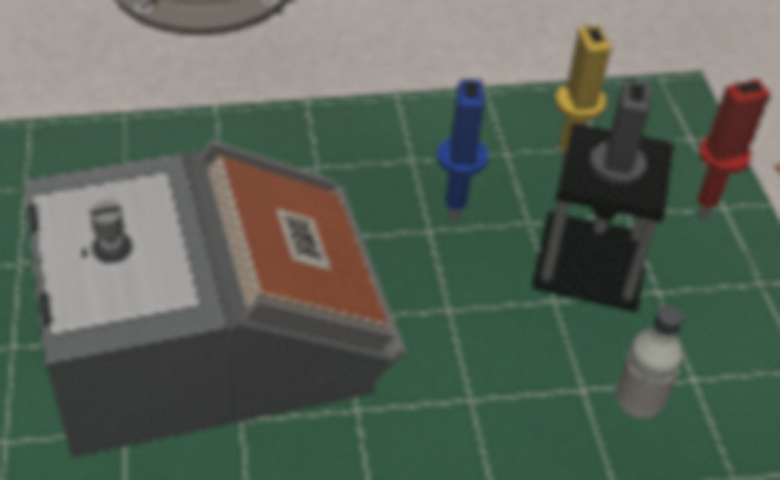

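View pics/dz.png

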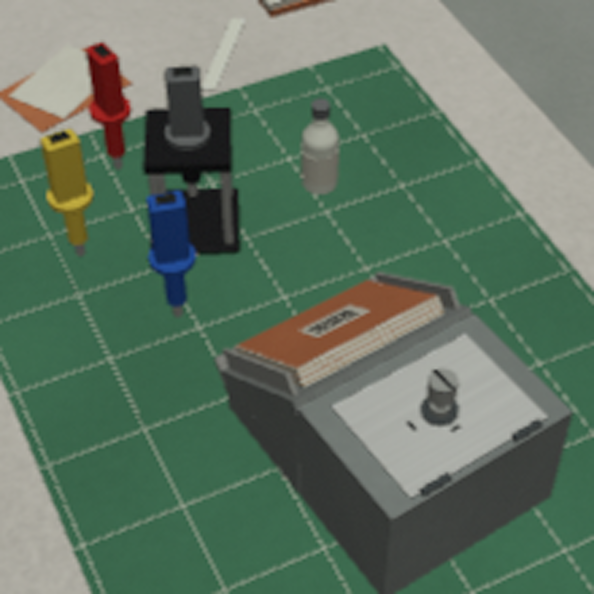

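Run:
```python
from h import *
from scipy.optimize import least_squares
np.set_printoptions(precision=4,suppress=True)
S=cams.read_camera('scene');D=cams.read_camera('side')
s=[((.14,-.1,.14),(189,201)),((.14,.1,.14),(196.7,260)),((.14,.1,0),(204.3,291.7)),((-.14,.1,0),(305,268.3))]
d=[((.14,.1,.14),(371,242.6)),((.14,-.1,.14),(303.7,281.5)),((.14,-.1,0),(303,309))]
def f(p,out=0):
    M=R.from_euler('z',p[2]).as_matrix();t=np.array([p[0],p[1],0]);r=[]
    for c,l in((S,s),(D,d)):
        for P,u in l: r+=list(proj(c,M@np.array(P)+t)[0]-u)
    return np.array(r)
o=least_squares(f,[.555,-.02,-1.5]);print(o.x,np.degrees(o.x[2]));print(o.fun.reshape(-1,2))
```

```text
[ 0.551  -0.0202 -1.4233] -81.54696106536898
[[-1.9874 -2.264 ]
 [-1.6033 -0.3903]
 [-0.2637  0.8799]
 [ 5.3538  1.0538]
 [ 0.8583 -1.9985]
 [ 0.5478 -0.2959]
 [-1.6346  3.4043]]
```

Call:
move_arm --steps '[1,3.4,-3.4,1.5,0,0,-5,1,3.4,-3.4,1.5,0,0,-5,1,3.4,-3.4,1.5,0,0,-5,1,3.4,-3.4,1.5,0,0,-5,1,3.4,-3.4,1.5,0,0,-5,1,3.4,-3.4,1.5,0,0,-5,1,3.4,-3.4,1.5,0,0,-5,1,3.4,-3.4,1.5,0,0,-5]'

```text
t: 3.3
eef_pos: [0.4711, 0.3731, 0.3494]
tool_rot: [-0.0, 0.48, 0.877, 0.0]
contact_force: [-0.1, 1.5, 0.7]
gripper_width: 1.006
```

Run:
```python
from h import *
np.set_printoptions(precision=4,suppress=True)
W=snap('wrist','w1');print(status.get_obs()['eef_pos'],status.get_obs()['q'])
for q in ['label_base','stud_grip','wand_grip','nose_tip','stand_hole']:
    print(q,[(round(r['score'],2),np.round(r['position'],1).tolist(),onz(W,*r['position'],.219 if q=='wand_grip' else .132)) for r in models.place_of('wrist',q)[:4]])
print(proj(W,[[.51,.3453,.18],[.505,.343,.132]]))
```

```text
[0.479  0.3652 0.3525] [-1.0006  0.2674  0.308   1.5964 -0.0782  1.2853 -0.1292]
label_base [(0.66, [382.0, 203.9], array([0.5312, 0.0938, 0.132 ]))]
stud_grip []
wand_grip [(0.91, [226.5, 297.2], array([0.4949, 0.3606, 0.219 ])), (0.88, [87.8, 324.3], array([0.4516, 0.4631, 0.219 ])), (0.69, [142.3, 192.7], array([0.388 , 0.3749, 0.219 ])), (0.69, [267.6, 182.3], array([0.4315, 0.2748, 0.219 ]))]
nose_tip []
stand_hole []
[[299.8332 233.2117]
 [292.6844 216.8156]]
```

View pics/w1.png

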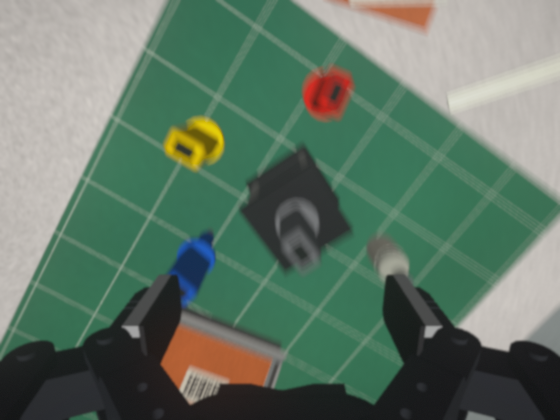

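Run:
```python
from h import *
np.set_printoptions(precision=4,suppress=True)
for i in range(2):
  W=snap('wrist','w2');o=status.get_obs();print(o['eef_pos'],np.abs(o['joint_vel']).max())
for q in ['wand_grip','stand_hole']:
    print(q,[(round(r['score'],2),np.round(r['position'],1).tolist(),onz(W,*r['position'],.18 if q=='wand_grip' else .132)) for r in models.place_of('wrist',q)[:4]])
im=cv2.imread('pics/w2.png');cv2.imwrite('pics/w2z.png',cv2.resize(im[130:280,210:380],None,fx=4,fy=4,interpolation=2))
```

```text
[0.4685 0.3761 0.3478] 0.007180463238812607
[0.4686 0.3761 0.3478] 0.004209210559922619
wand_grip [(0.94, [270.6, 184.4], array([0.4329, 0.2533, 0.18  ])), (0.77, [90.9, 328.6], array([0.4555, 0.4692, 0.18  ])), (0.7, [235.1, 301.4], array([0.5093, 0.348 , 0.18  ])), (0.56, [144.8, 193.3], array([0.3809, 0.367 , 0.18  ]))]
stand_hole []
```

View pics/w2z.png

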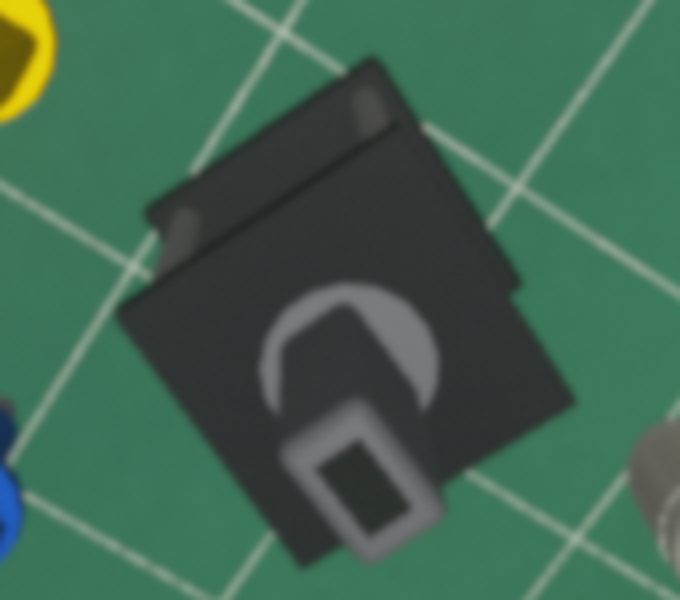

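Run:
```python
from h import *
np.set_printoptions(precision=4,suppress=True)
W=snap('wrist','w3')
f=lambda u,z:onz(W,u[1]/4+130,u[0]/4+210,z)
C=np.array([f(u,.219) for u in [(282,455),(358,398),(443,505),(370,563)]]);print(C,C.mean(0))
e=C[2]-C[1]+C[3]-C[0];g=C[1]-C[0]+C[2]-C[3];print('long',np.degrees(np.arctan2(e[1],e[0])),np.linalg.norm(e)/2,'short',np.degrees(np.arctan2(g[1],g[0])),np.linalg.norm(g)/2)
print('collar',f((350,372),.14))
P=np.array([f(u,.132) for u in [(118,312),(398,125),(575,402),(305,568)]]);print(P,P.mean(0),np.linalg.norm(P-np.roll(P,1,0),axis=1))
q=P[1]-P[0];print(np.degrees(np.arctan2(q[1],q[0])))
```

```text
[[0.4891 0.343  0.219 ]
 [0.4954 0.3625 0.219 ]
 [0.5243 0.3521 0.219 ]
 [0.5189 0.3321 0.219 ]] [0.5069 0.3474 0.219 ]
long -19.914616993217145 0.03123524590871579 short 73.36415103537574 0.020573695757465784
collar [0.509  0.3451 0.14  ]
[[0.4487 0.3231 0.132 ]
 [0.4836 0.4061 0.132 ]
 [0.5678 0.3694 0.132 ]
 [0.5331 0.2863 0.132 ]] [0.5083 0.3462 0.132 ] [0.0921 0.0901 0.0919 0.09  ]
67.19438162415484
```

Call:
move_arm --steps '[1,1.1,-4.8,0,0,0,-5,1,1.1,-4.8,0,0,0,-5,1,1.1,-4.8,0,0,0,-5,1,1.1,-4.8,0,0,0,-5,1,1.1,-4.8,0,0,0,-5,1,1.1,-4.8,0,0,0,-5,1,1.1,-4.8,0,0,0,-5,1,1.1,-4.8,0,0,0,-5]'

```text
t: 4.65
eef_pos: [0.5581, -0.0106, 0.3486]
tool_rot: [-0.0, 0.751, 0.66, 0.0]
contact_force: [1.0, 0.4, -0.7]
gripper_width: 1.001
```

Call:
move_arm --steps '[1,0,0,0,0,0,0,1,0,0,0,0,0,0,1,0,0,0,0,0,0]'

```text
t: 4.95
eef_pos: [0.5579, -0.0074, 0.3482]
tool_rot: [-0.0, 0.749, 0.662, 0.0]
contact_force: [0.9, 0.1, -0.3]
gripper_width: 1.003
```

Run:
```python
from h import *
np.set_printoptions(precision=4,suppress=True)
W=snap('wrist','w4');o=status.get_obs();print(o['eef_pos'],np.abs(o['joint_vel']).max(),o['q'],o['contact_force'],o['tool_rot'])
for q,z in [('label_base',.1),('stud_grip',.173)]:
    print(q,[(round(r['score'],2),np.round(r['position'],1).tolist(),onz(W,*r['position'],z)) for r in models.place_of('wrist',q)[:4]])
```

```text
[ 0.5579 -0.0071  0.3482] 0.005586073852338173 [-0.6062  0.2049  0.6086  1.7137 -0.1231  1.2617 -0.0923] [-0.2331  0.4001  0.2514] [-0.0004  0.7491  0.6625  0.    ]
label_base [(0.86, [118.3, 262.4], array([0.5448, 0.0542, 0.1   ]))]
stud_grip [(0.56, [268.3, 299.8], array([ 0.5663, -0.0935,  0.173 ]))]
```

View pics/w4.png

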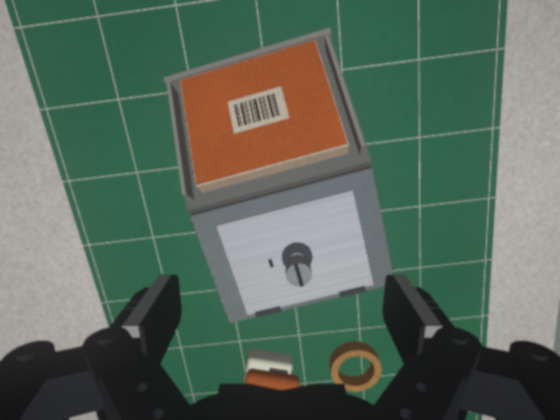

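Run:
```python
import cv2
im=cv2.imread('pics/w4.png');cv2.imwrite('pics/w4a.png',cv2.resize(im[20:200,155:385],None,fx=3.3,fy=3.3,interpolation=2))
cv2.imwrite('pics/w4b.png',cv2.resize(im[155:330,180:400],None,fx=3.4,fy=3.4,interpolation=2))
```

```text
(no output)
```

View pics/w4a.png

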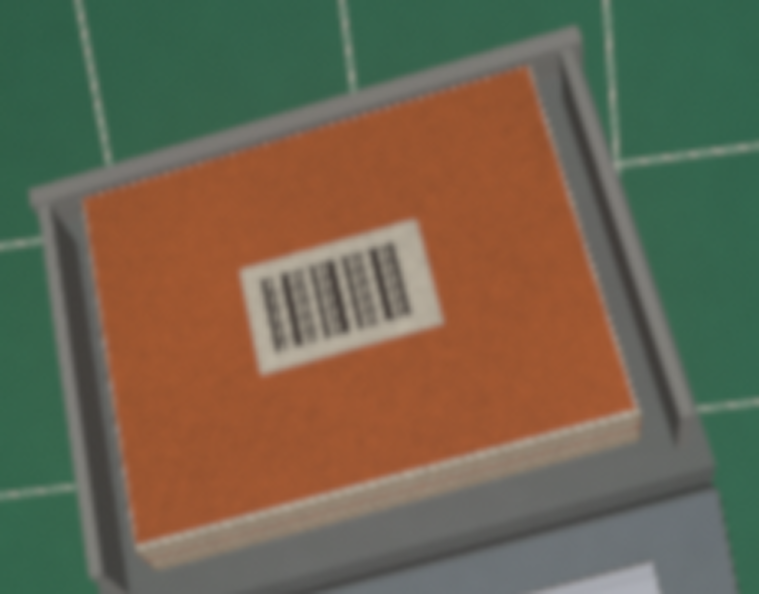

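View pics/w4b.png

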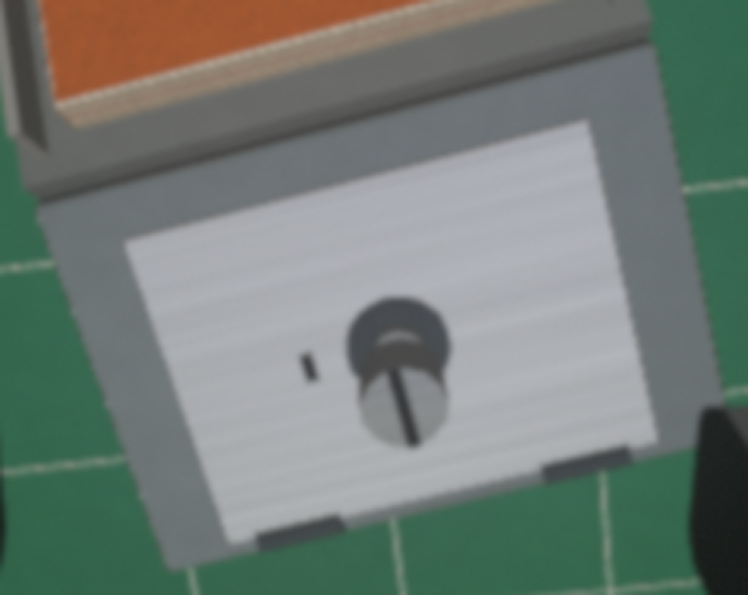

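```bash
cat > fit.py <<'E'
from h import *
from scipy.optimize import least_squares
np.set_printoptions(precision=4,suppress=True)
a35=np.radians(35);up=np.array([np.cos(a35),0,np.sin(a35)]);n=np.array([-np.sin(a35),0,np.cos(a35)]);y=np.array([0,1.,0])
W=snap('wrist','w5')
a=lambda p:np.array(p)/3.3+[155,20]
b=lambda p:np.array(p)/3.4+[180,155]
def f(p):
    M=R.from_euler('z',p[2]).as_matrix();t=np.array([p[0],p[1],0])
    L=np.array([-.14,0,.045])+p[4]*up+p[5]*y+p[3]*n
    pts=[];obs=[]
    for su,sy,q in [(-1,-1,(240,268)),(-1,1,(416,220)),(1,1,(444,322)),(1,-1,(262,374))]:
        pts.append(L+su*.02*up+sy*.03*y);obs.append(a(q))
    for su,sy,q in [(-1,-1,(83,200)),(-1,1,(530,67)),(1,1,(638,411)),(1,-1,(136,545))]:
        pts.append(L+su*.0675*up+sy*.08*y);obs.append(a(q))
    pts.append(np.array([.14,-.1,.14]));obs.append(b((168,570)))
    pts.append(np.array([.0,-.1,.14]));obs.append(b((40,208)))
    pts.append(np.array([.0,.1,.14]));obs.append(b((652,45)))
    return (proj(W,np.array(pts)@M.T+t)-np.array(obs)).ravel()
o=least_squares(f,[.555,-.02,-1.43,.018,.08,0]);p=o.x;print(p,np.degrees(p[2]));print(o.fun.reshape(-1,2))
J=o.jac;print('sd per px',np.sqrt(np.diag(np.linalg.inv(J.T@J))))
M=R.from_euler('z',p[2]).as_matrix();t=np.array([p[0],p[1],0])
B=M@(np.array([-.14,0,.045])+p[4]*up+p[5]*y)+t;nw=M@n
print('base',B,'label',B+p[3]*nw,'n',nw)
k=b((404,404)); print('knob',onz(W,k[1],k[0],.184)); kk=M.T@(onz(W,k[1],k[0],.184)-t);print('knob disp',kk)
E
python3 fit.py
```

```text
[ 0.5548 -0.0205 -1.4291  0.0159  0.0782 -0.0012] -81.88233120033256
[[ 0.6348  0.7547]
 [-0.0118  0.1788]
 [-0.3767  0.345 ]
 [ 0.2281 -0.1822]
 [-0.0066 -0.9461]
 [-0.4024 -0.5733]
 [-0.1555  0.0226]
 [ 0.1031  0.3131]
 [-0.1449  1.8875]
 [-2.4853 -0.2061]
 [ 2.505  -0.8195]]
sd per px [0.0007 0.0007 0.0038 0.0017 0.0013 0.0009]
base [0.5429 0.0545 0.0898] label [0.5416 0.0636 0.1029] n [-0.081   0.5678  0.8192]
knob [ 0.5648 -0.0939  0.184 ]
knob disp [ 0.0741 -0.0005  0.184 ]
```

Call:
move_arm --steps '[1,0.3,-2.9,0,0,0,0,1,0.2,-2.9,0,0,0,0,1,0.2,-2.9,0,0,0,0,1,0,0,-3.5,0,0,0,1,0,0,-3.5,0,0,0,1,0,0,-3.5,0,0,0,1,0,0,-3.5,0,0,0,1,0,0,0,0,0,0]'

```text
t: 5.95
eef_pos: [0.562, -0.0947, 0.2043]
tool_rot: [-0.003, 0.75, 0.662, -0.003]
contact_force: [-0.9, 0.1, 0.1]
gripper_width: 1.001
```

Call:
move_arm --steps '[1,0,0,0,0,0,0,1,0,0,0,0,0,0]'

```text
t: 6.15
eef_pos: [0.5664, -0.0963, 0.2105]
tool_rot: [0.001, 0.75, 0.661, 0.001]
contact_force: [0.3, 0.0, 0.1]
gripper_width: 0.997
```

Run:
```python
from h import *
np.set_printoptions(precision=4,suppress=True)
W=snap('wrist','w6');o=status.get_obs();print(o['eef_pos'],o['q'],o['contact_force'],o['tool_rot'])
print(proj(W,[[.565,-.094,.184]]))
```

```text
[ 0.5664 -0.0964  0.2106] [-0.4173  0.3729  0.6125  1.855  -0.2543  0.9882  0.1775] [ 0.0405 -1.0064 -0.0391] [0.0012 0.7502 0.6612 0.0014]
[[277.3882 248.2093]]
```

View pics/w6.png

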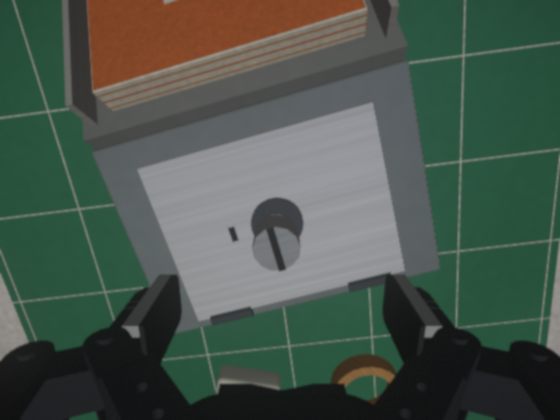

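Call:
move_arm --steps '[1,-0.15,0.25,-1.5,0,0,0,1,0,0,-1.4,0,0,0,1,0,0,0,0,0,0,-1,0,0,0,0,0,0,-1,0,0,0,0,0,0,-1,0,0,0,0,0,0,-1,0,0,0,0,0,0,-1,0,0,0,0,0,0]' --newtons 50

```text
t: 7.0
eef_pos: [0.5639, -0.0939, 0.18]
tool_rot: [0.0, 0.75, 0.661, 0.0]
contact_force: [-0.7, 0.5, 3.3]
gripper_width: 0.249
```

Call:
move_arm --steps '[-1,0,0,0,0,0,0,-1,0,0,0,0,0,0]'

```text
t: 7.2
eef_pos: [0.5638, -0.0939, 0.1798]
tool_rot: [0.0, 0.75, 0.661, 0.0]
contact_force: [0.2, 0.6, 4.0]
gripper_width: 0.25
```

Run:
```python
from h import *
np.set_printoptions(precision=4,suppress=True)
W=snap('wrist','w7');o=status.get_obs();print(o['eef_pos'],o['q'],o['contact_force'],o['tool_rot'],o['gripper_width'])
snap('side','d7')
im=cv2.imread('pics/d7.png');cv2.imwrite('pics/d7z.png',cv2.resize(im[180:290,240:380],None,fx=4,fy=4))
```

```text
[ 0.5638 -0.0939  0.1797] [-0.405   0.4071  0.5949  1.8887 -0.2809  0.9284  0.1957] [-0.7214  0.4561  3.1343] [0.0003 0.7503 0.6611 0.0003] 0.2465211714597426
```

View pics/w7.png

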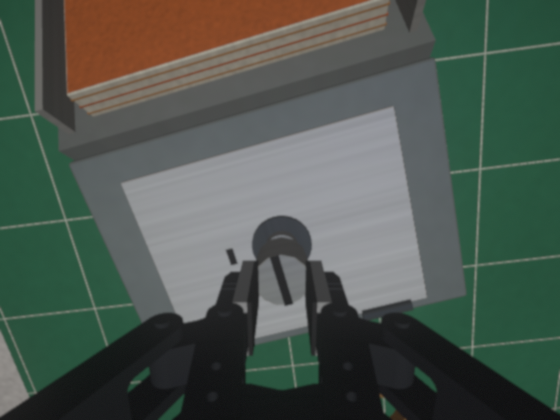

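View pics/d7z.png

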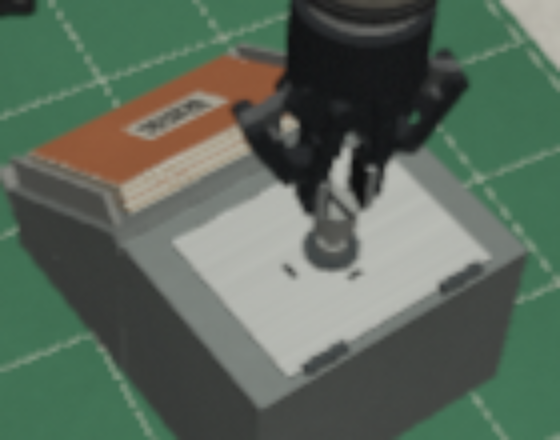

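Call:
move_arm --steps '[-1,0,0,-0.35,0,0,0,-1,0,0,-0.35,0,0,0,-1,0,0,0,0,0,0,-1,0,0,0,0,0,0]' --newtons 60

```text
t: 7.7
eef_pos: [0.5639, -0.0939, 0.1731]
tool_rot: [0.0, 0.75, 0.661, 0.0]
contact_force: [-2.5, 0.7, 9.2]
gripper_width: 0.243
```

Call:
move_arm --steps '[-1,0,0,0,0,0,-7,-1,0,0,0,0,0,-7,-1,0,0,0,0,0,-7,-1,0,0,0,0,0,-7,-1,0,0,0,0,0,-7,-1,0,0,0,0,0,-7,-1,0,0,0,0,0,0]'

```text
t: 8.4
eef_pos: [0.564, -0.094, 0.1731]
tool_rot: [0.0, 0.938, 0.347, 0.0]
contact_force: [-0.8, 0.1, 9.3]
gripper_width: 0.238
```

Call:
move_arm --steps '[-1,0,0,0,0,0,-7,-1,0,0,0,0,0,-7,-1,0,0,0,0,0,-7,-1,0,0,0,0,0,-7,-1,0,0,0,0,0,-7,-1,0,0,0,0,0,-7,-1,0,0,0,0,0,-6,-1,0,0,0,0,0,0]'

```text
t: 9.2
eef_pos: [0.5641, -0.0941, 0.1731]
tool_rot: [0.0, 0.998, -0.065, 0.001]
contact_force: [-0.6, 0.0, 9.8]
gripper_width: 0.237
```

Run:
```python
from h import *
np.set_printoptions(precision=4,suppress=True)
W=snap('wrist','w8');o=status.get_obs();print(o['eef_pos'],o['q'],o['contact_force'],o['torque'],o['tool_rot'],o['gripper_width'])
q=o['tool_rot'];print(np.degrees(2*np.arctan2(q[1],q[2])), np.degrees(2*np.arctan2(.7503,.6611)))
```

```text
[ 0.5641 -0.0941  0.1731] [-0.6662  0.552   0.9975  1.9084 -0.5559  0.9867 -1.1126] [-0.9204  0.6778 10.4348] [ 0.0774  0.3636 -0.0124] [ 0.0003  0.998  -0.0635  0.0005] 0.2409153867861004
187.27966041380466 97.23252841316352
```

View pics/w8.png

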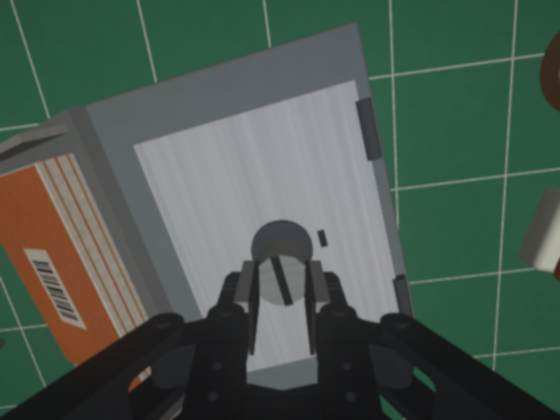

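Call:
move_arm --steps '[-1,0,0,0,0,0,-3,-1,0,0,0,0,0,-2,-1,0,0,0,0,0,0,-1,0,0,0,0,0,0]'

```text
t: 9.65
eef_pos: [0.5641, -0.0941, 0.1732]
tool_rot: [0.0, 0.994, -0.106, 0.001]
contact_force: [-1.1, -0.0, 9.4]
gripper_width: 0.243
```

Run:
```python
from h import *
np.set_printoptions(precision=4,suppress=True)
o=status.get_obs();print(o['eef_pos'],o['q'],o['contact_force'],o['torque'],o['tool_rot'],o['gripper_width'])
q=o['tool_rot'];print(np.degrees(2*np.arctan2(q[1],q[2])))
```

```text
[ 0.5641 -0.0941  0.1732] [-0.6781  0.5634  1.0196  1.9089 -0.5734  0.9941 -1.1816] [-1.056  -0.0033  9.4193] [0.0672 0.3381 0.2949] [ 0.0002  0.9943 -0.1062  0.0006] 0.24281711368591077
192.18689089439752
```

Call:
move_arm --steps '[1,0,0,0,0,0,0,1,0,0,0,0,0,0,1,0,0,0,0,0,0,1,0,0,3,0,0,0,1,0,0,4,0,0,0,1,0,0,5,0,0,0,1,0,0,4,0,0,0,1,0,0,0,0,0,0]'

```text
t: 10.45
eef_pos: [0.5658, -0.0952, 0.3374]
tool_rot: [-0.0, 0.994, -0.107, 0.004]
contact_force: [-0.3, -0.1, -0.8]
gripper_width: 0.998
```

Call:
move_arm --steps '[1,0,0,0,0,0,0,1,0,0,0,0,0,0]'

```text
t: 10.65
eef_pos: [0.5628, -0.0932, 0.331]
tool_rot: [-0.0, 0.994, -0.106, -0.001]
contact_force: [0.2, -0.5, -0.5]
gripper_width: 1.0
```

Run:
```python
from h import *
np.set_printoptions(precision=4,suppress=True)
W=snap('wrist','w9');o=status.get_obs();print(o['eef_pos'],o['q'],o['contact_force'],o['tool_rot'],o['gripper_width'])
for z in (.184,.179): print(proj(W,[[.5645,-.094,z]]))
im=cv2.imread('pics/w9.png');u=proj(W,[[.5645,-.094,.179]])[0].astype(int)
cv2.imwrite('pics/w9z.png',cv2.resize(im[max(u[1]-75,0):u[1]+75,max(0,u[0]-90):u[0]+90],None,fx=4,fy=4,interpolation=2))
```

```text
[ 0.5627 -0.0933  0.3309] [-0.8201  0.4062  1.1919  1.7286 -0.3925  1.2804 -1.3235] [ 0.3287  0.1618 -0.2214] [ 0.      0.9943 -0.1065 -0.0013] 0.9987647419829008
[[281.6234 193.2246]]
[[281.6152 191.7947]]
```

View pics/w9z.png

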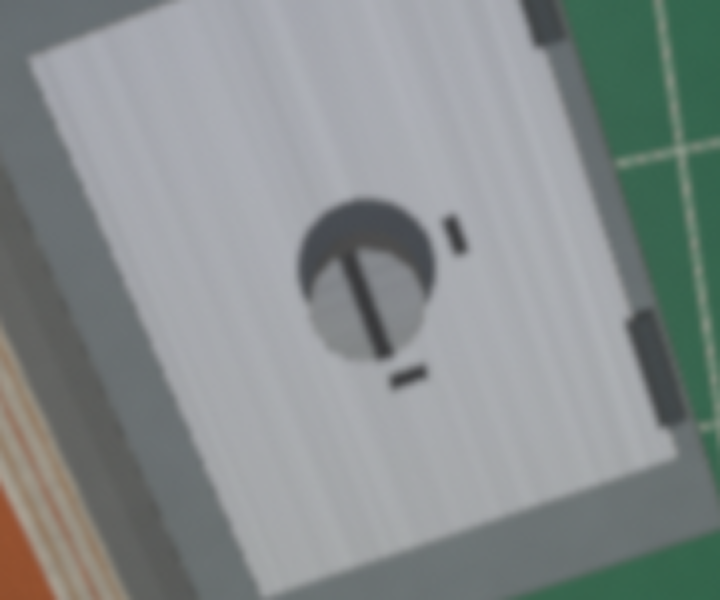

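Call:
move_arm --steps '[1,-0.5,4.4,0.2,0,0,8.4,1,-0.5,4.4,0.2,0,0,8.4,1,-0.5,4.4,0.2,0,0,8.4,1,-0.5,4.4,0.2,0,0,8.4,1,-0.5,4.4,0.2,0,0,8.4,1,-0.5,4.4,0,0,0,8.4,1,-0.5,4.4,0,0,0,8.4,1,-0.5,4.4,0,0,0,8.4]'

```text
t: 11.5
eef_pos: [0.5223, 0.2598, 0.3411]
tool_rot: [0.0, 0.886, 0.464, -0.001]
contact_force: [1.0, -0.2, 0.3]
gripper_width: 1.001
```

Call:
move_arm --steps '[1,-0.7,4.4,0,0,0,8.4,1,-0.7,2.0,0,0,0,8.4,1,0,0,0,0,0,0,1,0,0,0,0,0,0,1,0,0,0,0,0,0]'

```text
t: 12.0
eef_pos: [0.5099, 0.3203, 0.3419]
tool_rot: [0.0, 0.811, 0.584, -0.001]
contact_force: [0.1, -0.2, 0.0]
gripper_width: 0.999
```

Run:
```python
from h import *
np.set_printoptions(precision=4,suppress=True)
W=snap('wrist','w10');o=status.get_obs();print(o['eef_pos'],o['q'],o['contact_force'],o['tool_rot'],o['gripper_width'])
print(R.from_quat(np.roll(o['tool_rot'],-1)).as_matrix())
print(proj(W,[[.508,.3465,.219],[.508,.3465,.14]]))
```

```text
[0.5101 0.3202 0.3422] [-1.2711  0.3377  0.8059  1.63   -0.2515  1.2825 -0.7436] [-0.3883 -0.0158  0.153 ] [ 0.0002  0.8114  0.5844 -0.0003] 1.0025962296329103
[[ 0.3168  0.9485 -0.0003]
 [ 0.9485 -0.3168 -0.0007]
 [-0.0008 -0.     -1.    ]]
[[267.8681 172.211 ]
 [270.8245 156.7744]]
```

View pics/w10.png

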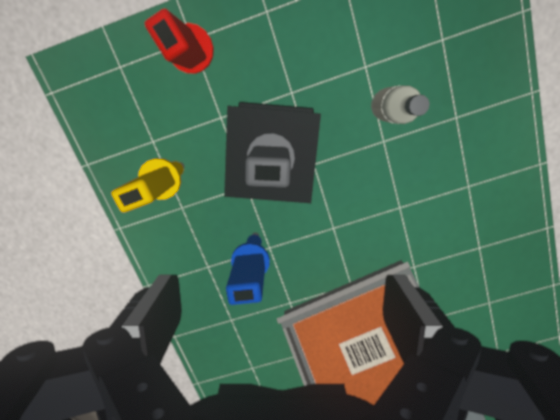

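Run:
```python
import cv2
im=cv2.imread('pics/w10.png');cv2.imwrite('pics/w10z.png',cv2.resize(im[120:200,220:320],None,fx=7,fy=7,interpolation=2))
```

```text
(no output)
```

View pics/w10z.png

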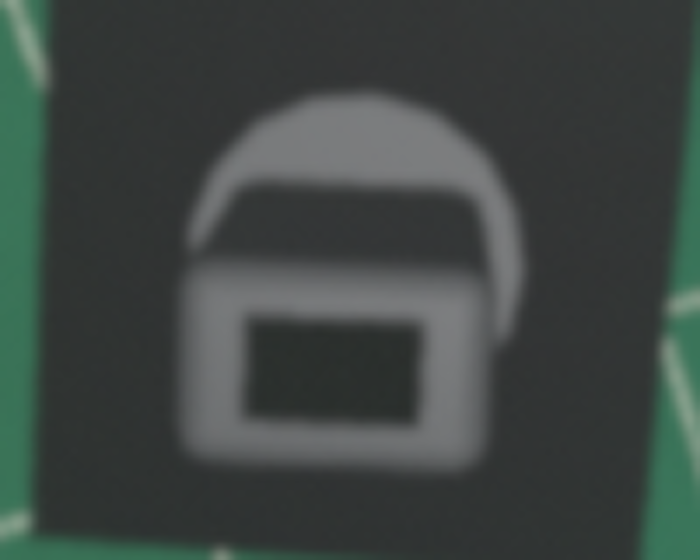

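Call:
move_arm --steps '[1,-0.2,2.6,0,0,0,-2,1,0,0,-3,0,0,0,1,0,0,-4,0,0,0,1,0,0,-4,0,0,0,1,0,0,-3,0,0,0,1,0,0,-1,0,0,0,1,0,0,0,0,0,0,1,0,0,0,0,0,0]'

```text
t: 12.85
eef_pos: [0.5087, 0.3481, 0.194]
tool_rot: [0.0, 0.821, 0.571, 0.001]
contact_force: [0.6, -0.3, -0.5]
gripper_width: 0.999
```

Run:
```python
from h import *
np.set_printoptions(precision=4,suppress=True)
W=snap('wrist','w11');o=status.get_obs();print(o['eef_pos'],o['q'],o['contact_force'],o['tool_rot'],o['gripper_width'])
print(proj(W,[[.508,.3465,.219],[.508,.3465,.14]]))
```

```text
[0.5088 0.3484 0.1944] [-1.2277  0.4983  0.7261  1.7752 -0.384   1.0114 -0.7091] [ 0.5574 -0.3778  0.555 ] [-0.0001  0.8206  0.5715  0.0015] 0.9976319002782637
[[280.2143 309.4819]
 [280.4622 236.3589]]
```

View pics/w11.png

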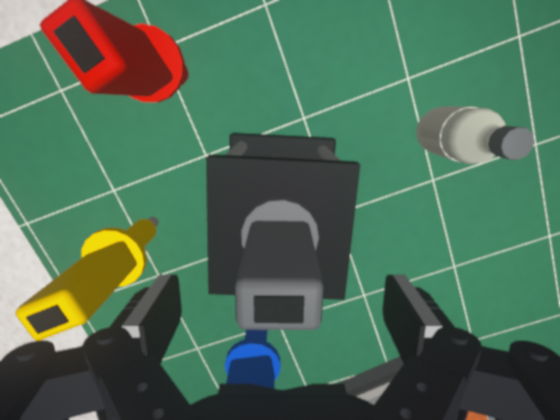

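Call:
move_arm --steps '[1,-0.1,-0.2,-0.8,0,0,0,1,0,0,0,0,0,0,-1,0,0,0,0,0,0,-1,0,0,0,0,0,0,-1,0,0,0,0,0,0,-1,0,0,0,0,0,0,-1,0,0,0,0,0,0,-1,0,0,0,0,0,0]' --newtons 60

```text
t: 13.7
eef_pos: [0.5069, 0.3464, 0.1848]
tool_rot: [0.0, 0.82, 0.572, 0.0]
contact_force: [0.2, -0.3, 3.3]
gripper_width: 0.413
```

Run:
```python
from h import *
np.set_printoptions(precision=4,suppress=True)
W=snap('wrist','w12');o=status.get_obs();print(o['eef_pos'],o['q'],o['contact_force'],o['tool_rot'],o['gripper_width'])
```

```text
[0.5069 0.3464 0.1848] [-1.2234  0.5054  0.7199  1.7887 -0.3907  0.994  -0.7015] [ 0.4529 -0.0801  4.0063] [0.     0.8203 0.5719 0.0005] 0.41339978412138273
```

View pics/w12.png

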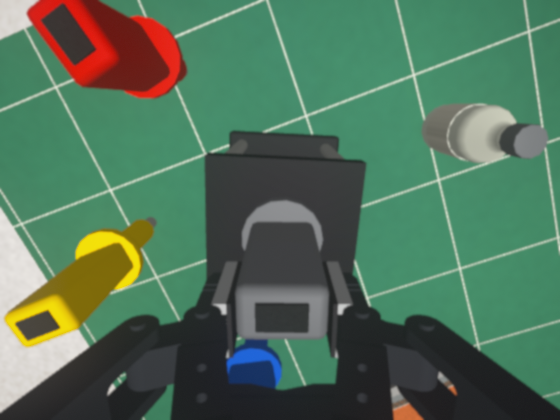

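Call:
move_arm --steps '[-1,0,0,0.5,0,0,0,-1,0,0,1.5,0,0,0,-1,0,0,2.5,0,0,0,-1,0,0,2.5,0,0,0,-1,0,0,2.5,0,0,0,-1,0,0,2.5,0,0,0,-1,0,0,1,0,0,0,-1,0,0,0,0,0,0]'

```text
t: 14.55
eef_pos: [0.5071, 0.3464, 0.3161]
tool_rot: [-0.0, 0.82, 0.572, 0.001]
contact_force: [-0.2, 0.8, -1.5]
gripper_width: 0.41
```

Run:
```python
from h import *
np.set_printoptions(precision=4,suppress=True)
S=snap('scene','s13');o=status.get_obs();print(o['eef_pos'],o['q'],o['contact_force'],o['tool_rot'],o['gripper_width'])
```

```text
[0.5064 0.3462 0.3146] [-1.2868  0.3811  0.7948  1.6438 -0.2853  1.2367 -0.7865] [-0.1569  0.8536 -1.6623] [-0.0002  0.8203  0.5719  0.0002] 0.41628547138602146
```

View pics/s13.png

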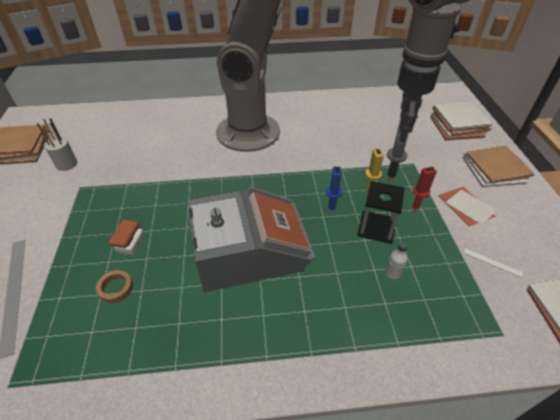

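Call:
move_arm --steps '[-1,0.3,-2,0.2,-4.33,-0.62,0,-1,0.3,-2,0.2,-4.33,-0.62,0,-1,0.3,-2,0.2,-4.33,-0.62,0,-1,0.3,-2,0.2,-4.33,-0.62,0,-1,0.3,-2,0,-4.33,-0.62,0,-1,0.3,-2,0,-4.33,-0.62,0,-1,0.3,-2,0,-4.33,-0.62,0,-1,0.3,-2,0,-4.33,-0.62,0]'

```text
t: 15.4
eef_pos: [0.5299, 0.1855, 0.3211]
tool_rot: [0.27, 0.782, 0.546, -0.137]
contact_force: [-0.5, -0.4, -0.7]
gripper_width: 0.413
```

Call:
move_arm --steps '[-1,0,0,0,0,0,0,-1,0,0,0,0,0,0]'

```text
t: 15.6
eef_pos: [0.5299, 0.1867, 0.3213]
tool_rot: [0.268, 0.782, 0.546, -0.136]
contact_force: [0.5, -1.3, -0.5]
gripper_width: 0.413
```

```bash
cat > tip.py <<'E'
from h import *
np.set_printoptions(precision=4,suppress=True)
n=np.array([-.081,.568,.819]);n/=np.linalg.norm(n)
def tip():
    o=status.get_obs();M=R.from_quat(np.roll(o['tool_rot'],-1)).as_matrix();p=o['eef_pos']
    return o,M,p+M[:,2]*.1388
def rep(L):
    o,M,T=tip();z=-M[:,2];d=T-L
    print('tcp',o['eef_pos'],'tip',T,'axis',z,'angle',np.degrees(np.arccos(min(1,z@n))),'corr',np.degrees(np.cross(z,n)))
    print('along n mm',d@n*1e3,'lateral move needed (m)',-(d-(d@n)*n),'q',o['q'],'F',o['contact_force'],'Fn',o['contact_force']@n)
E
python3 - <<'E'
from tip import *
rep(np.array([.5416,.0636,.1029]))
W=snap('wrist','w14');snap('scene','s14');snap('side','d14')
for q in ['nose_tip','wand_grip','label_base','stand_hole']:
  for n_ in ['scene','side','wrist']:
    print(q,n_,[(round(r['score'],2),np.round(r['position'],1).tolist()) for r in models.place_of(n_,q)[:4]])
E
```

```text
tcp [0.5299 0.1867 0.3213] tip [0.541  0.108  0.2076] axis [-0.08    0.5671  0.8197] angle 0.08685603447336074 corr [-0.0653 -0.0499  0.0281]
along n mm 111.00412685254459 lateral move needed (m) [-0.0084  0.0186 -0.0137] q [-1.3935  0.5119  0.9459  1.6839  0.1683  1.3567 -0.8753] F [ 0.4559 -1.303  -0.4691] Fn -1.1612531324967335
nose_tip scene [(0.49, [188.7, 298.1]), (0.27, [226.8, 278.4])]
nose_tip side [(0.4, [172.2, 275.4])]
nose_tip wrist [(0.37, [14.2, 90.9])]
wand_grip scene [(0.92, [161.5, 374.9]), (0.9, [181.9, 336.3]), (0.74, [148.3, 333.7]), (0.58, [178.8, 423.3])]
wand_grip side [(0.91, [152.6, 181.4]), (0.9, [174.2, 219.7]), (0.77, [121.9, 261.9]), (0.72, [122.9, 198.5])]
wand_grip wrist [(0.95, [265.7, 282.9]), (0.6, [78.7, 77.8])]
label_base scene [(0.58, [225.5, 277.2])]
label_base side [(0.93, [213.4, 286.6])]
label_base wrist []
stand_hole scene [(0.72, [147.7, 332.8]), (0.57, [194.0, 384.8])]
stand_hole side [(0.94, [142.2, 227.9])]
stand_hole wrist []
```

View pics/w14.png

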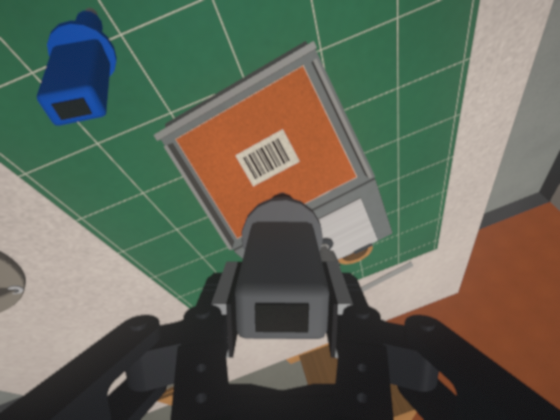

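View pics/s14.png

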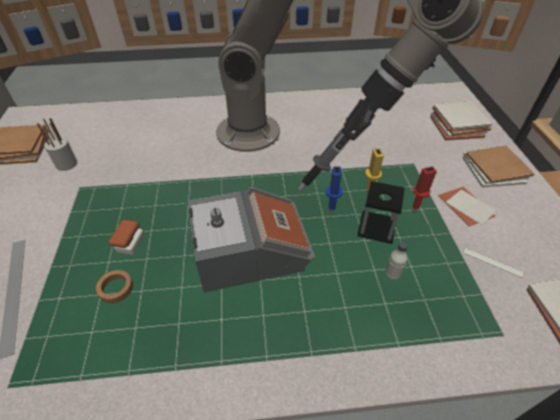

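View pics/d14.png

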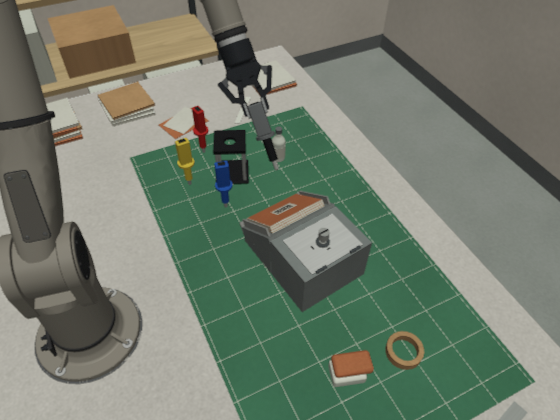

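Run:
```python
from tip import *
L=np.array([.5416,.0636,.1029])
W=snap('wrist','w15');S=snap('scene','s15');D=snap('side','d15');o,M,T=tip()
print('L',[proj(c,L) for c in (W,S,D)],'tip',[proj(c,T) for c in (W,S,D)])
cv2.imwrite('pics/w15z.png',cv2.resize(cv2.imread('pics/w15.png')[110:210,210:330],None,fx=6,fy=6,interpolation=2))
a=cv2.resize(cv2.imread('pics/s15.png')[170:250,250:330],None,fx=5,fy=5,interpolation=2)
b=cv2.resize(cv2.imread('pics/d15.png')[145:225,240:320],None,fx=5,fy=5,interpolation=2)
cv2.imwrite('pics/sd15.png',np.hstack([a,b]))
```

```text
L [array([[265.3129, 155.0605]]), array([[280.6672, 220.7742]]), array([[283.7472, 209.2158]])] tip [array([[280.7454, 197.12  ]]), array([[298.8442, 190.0169]]), array([[276.6753, 169.3048]])]
```

View pics/w15z.png

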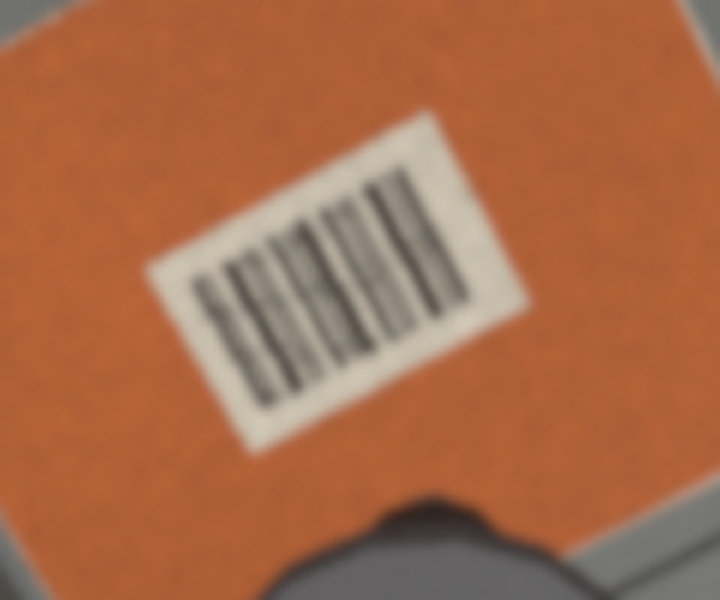

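View pics/sd15.png

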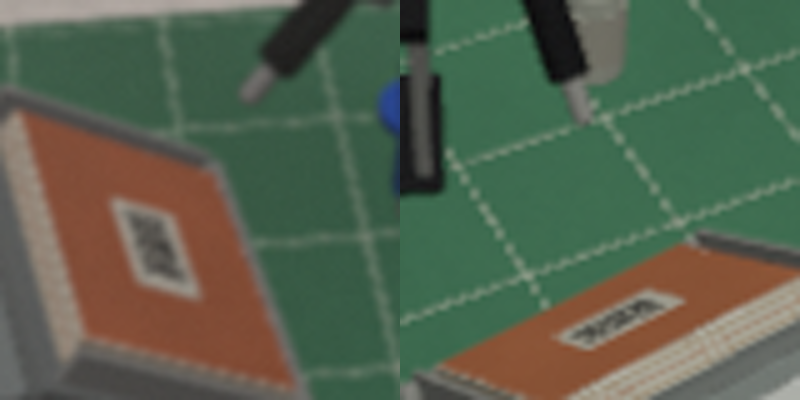

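Run:
```python
from tip import *
W=snap('wrist','w16');S=cams.read_camera('scene');D=cams.read_camera('side')
T4=np.eye(4);T4[:3,:3]=R.from_quat([.7491,.6625,0,-.0004]).as_matrix();T4[:3,3]=[.5579,-.0071,.3482];
W4=dict(W);W4['T']=T4@W['T_tool_cam']
a=np.array([(240,268),(416,220),(444,322),(262,374)]).mean(0)/3.3+[155,20];print(a)
rs=[ray(W,157.3,266.8),ray(W4,a[1],a[0]),ray(S,219.8,281.4),ray(D,208.6,284.2)]
for k in ([0,1],[2,3],[0,1,2,3],[0,2],[0,3]):
    X,e=tri([rs[i] for i in k]);print(k,X,e, 'height over fit L',(X-[.5416,.0636,.1029])@n)
```

```text
[258.1818 109.697 ]
[0, 1] [0.5423 0.064  0.1078] [np.float64(2.432260365100114e-06), np.float64(2.4322603651931486e-06)] height over fit L 0.004138841912947426
[2, 3] [0.5421 0.0644 0.1058] [np.float64(0.0014105692340455175), np.float64(0.0014105692340455232)] height over fit L 0.0027462470549331542
[0, 1, 2, 3] [0.5422 0.0639 0.1066] [np.float64(0.0007019669788385045), np.float64(8.169682625424646e-05), np.float64(0.0016269804196287318), np.float64(0.0014007779590907178)] height over fit L 0.0031464828165780777
[0, 2] [0.5427 0.065  0.1083] [np.float64(0.0005552228132365833), np.float64(0.0005552228132364979)] height over fit L 0.00517366487409095
[0, 3] [0.5423 0.0625 0.1061] [np.float64(2.171925486299927e-05), np.float64(2.1719254862867284e-05)] height over fit L 0.001967783904607226
```

Call:
move_arm --steps '[-1,0,-0.8,-2.1,0,0,0,-1,0,-0.8,-2.1,0,0,0,-1,0,-0.8,-2.1,0,0,0,-1,0,-0.8,-2.0,0,0,0,-1,0,0,0,0,0,0,-1,0,0,0,0,0,0]'

```text
t: 17.25
eef_pos: [0.5307, 0.1543, 0.2399]
tool_rot: [0.269, 0.782, 0.545, -0.135]
contact_force: [0.0, -0.6, -0.2]
gripper_width: 0.409
```

Run:
```python
from tip import *
L=np.array([.5422,.0640,.1068]);rep(L)
W=snap('wrist','w17');S=snap('scene','s17');D=snap('side','d17');rep(L);o,M,T=tip()
print('L',[proj(c,L) for c in (W,S,D)],'tip',[proj(c,T) for c in (W,S,D)])
a=cv2.resize(cv2.imread('pics/s17.png')[170:250,250:330],None,fx=5,fy=5,interpolation=2)
b=cv2.resize(cv2.imread('pics/d17.png')[145:225,240:320],None,fx=5,fy=5,interpolation=2)
cv2.imwrite('pics/sd17.png',np.hstack([a,b]))
```

```text
tcp [0.5307 0.1543 0.2399] tip [0.542  0.0754 0.1262] axis [-0.0814  0.5681  0.819 ] angle 0.020799983591072966 corr [ 0.0043  0.0169 -0.0113]
along n mm 22.437846389838008 lateral move needed (m) [-0.0016  0.0013 -0.0011] q [-1.3407  0.5719  0.9124  1.8121  0.1446  1.1698 -0.8897] F [ 0.0442 -0.5865 -0.1929] Fn -0.49471841509679154
tcp [0.5312 0.1551 0.2405] tip [0.5428 0.0764 0.1267] axis [-0.0831  0.5666  0.8198] angle 0.14994730587205207 corr [-0.091   0.0935 -0.0739]
along n mm 23.278116805393772 lateral move needed (m) [-0.0025  0.0008 -0.0008] q [-1.3413  0.571   0.9126  1.8111  0.1444  1.1693 -0.8897] F [-0.2328 -1.4095 -1.8975] Fn -2.335796962006008
L [array([[278.3883, 189.5769]]), array([[280.8452, 219.9288]]), array([[283.9114, 208.0497]])] tip [array([[281.3974, 196.3994]]), array([[285.7217, 214.4977]]), array([[282.0876, 199.6482]])]
```

View pics/sd17.png

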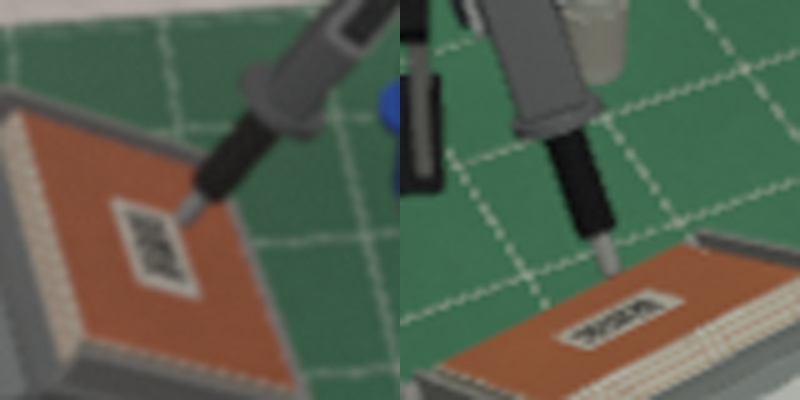

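View pics/w17.png

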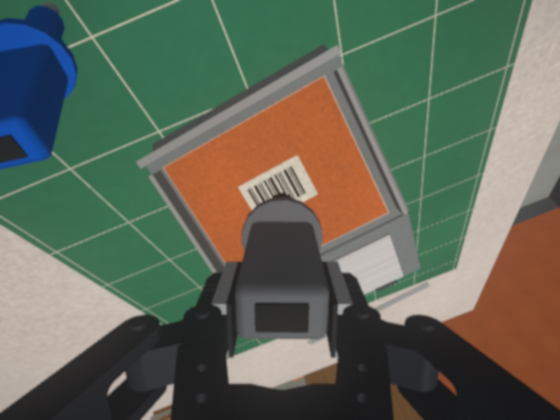

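Call:
move_arm --steps '[-1,-0.2,0.1,-0.1,0,0,0,-1,0.07,-0.5,-0.7,0,0,0,-1,0.07,-0.47,-0.69,0,0,0,-1,0,0,0,0,0,0,-1,0,0,0,0,0,0,-1,0,0,0,0,0,0]'

```text
t: 18.0
eef_pos: [0.53, 0.1455, 0.2246]
tool_rot: [0.269, 0.782, 0.545, -0.135]
contact_force: [0.4, 0.3, -2.3]
gripper_width: 0.411
```

Run:
```python
from tip import *
L=np.array([.5422,.0640,.1068]);rep(L)
```

```text
tcp [0.53   0.1455 0.2246] tip [0.5413 0.0667 0.1109] axis [-0.0814  0.5677  0.8192] angle 0.030086892084095707 corr [-0.0196  0.0178 -0.0143]
along n mm 4.971245286192683 lateral move needed (m) [ 0.0005  0.0001 -0.    ] q [-1.3284  0.583   0.906   1.8383  0.141   1.1309 -0.89  ] F [ 0.4414  0.253  -2.275 ] Fn -1.7553462417125547
```

Call:
move_arm --steps '[-1,0.05,-0.17,-0.25,0,0,0,-1,0,0,0,0,0,0]'

```text
t: 18.2
eef_pos: [0.5303, 0.1436, 0.2219]
tool_rot: [0.269, 0.782, 0.545, -0.135]
contact_force: [-0.4, -1.2, -1.3]
gripper_width: 0.408
```

Call:
move_arm --steps '[-1,0.02,-0.11,-0.16,0,0,0,-1,0,0,0,0,0,0]'

```text
t: 18.4
eef_pos: [0.5307, 0.1428, 0.2204]
tool_rot: [0.269, 0.782, 0.545, -0.135]
contact_force: [-0.4, 0.9, 0.9]
gripper_width: 0.414
```

Run:
```python
from tip import *
L=np.array([.5422,.0640,.1068]);rep(L)
```

```text
tcp [0.5307 0.1428 0.2204] tip [0.5421 0.064  0.1067] axis [-0.0816  0.5675  0.8193] angle 0.04645481813887966 corr [-0.032   0.0261 -0.0213]
along n mm -0.04250592241719322 lateral move needed (m) [ 0.0001 -0.0001  0.0001] q [-1.3229  0.587   0.9037  1.844   0.1398  1.1199 -0.8886] F [-0.4118  0.9205  0.9119] Fn 1.303108535863559
```

```bash
cat > avg.py <<'E'
from tip import *
L=np.array([.5422,.0640,.1068])
F=[];A=[]
for i in range(10):
    cams.read_camera('scene');o,M,T=tip();F.append(o['contact_force']@n);A.append((T-L)@n*1e3)
print('Fn',np.mean(F),np.std(F),'along',np.mean(A),np.std(A));rep(L)
E
python3 avg.py
```

```text
Fn 0.6582748259948717 0.4863793991203037 along 0.07840074290856282 0.02911203277916749
tcp [0.5307 0.1428 0.2205] tip [0.542  0.0641 0.1068] axis [-0.0816  0.5675  0.8193] angle 0.04660487418122101 corr [-0.0325  0.0259 -0.0212]
along n mm 0.036671928653383694 lateral move needed (m) [ 0.0002 -0.      0.    ] q [-1.323   0.5868  0.9038  1.844   0.1398  1.12   -0.8886] F [1.2927 0.4088 0.1858] Fn 0.27967867495460474
```

Call:
move_arm --steps '[-1,0.02,-0.17,-0.25,0,0,0,-1,0,0,0,0,0,0]'

```text
t: 19.1
eef_pos: [0.5309, 0.141, 0.2178]
tool_rot: [0.269, 0.782, 0.545, -0.135]
contact_force: [-0.4, 1.8, 1.8]
gripper_width: 0.418
```

```bash
python3 avg.py
```

```text
Fn 2.6419010251915283 0.5887624294927544 along -3.0191989645577215 0.03030876886864385
tcp [0.5309 0.1411 0.218 ] tip [0.5422 0.0623 0.1043] axis [-0.0816  0.5676  0.8193] angle 0.04430762577337381 corr [-0.0299  0.0254 -0.0206]
along n mm -3.0305975107168948 lateral move needed (m) [ 0.0002 -0.0001  0.0001] q [-1.32    0.5891  0.9026  1.8478  0.1393  1.1134 -0.8881] F [0.4971 2.358  2.1483] Fn 3.0586288042656378
```

Call:
move_arm --steps '[-1,0.03,-0.13,-0.19,0,0,0,-1,0,0,0,0,0,0]'

```text
t: 19.8
eef_pos: [0.5311, 0.1397, 0.2159]
tool_rot: [0.269, 0.782, 0.545, -0.135]
contact_force: [-0.9, 3.4, 1.7]
gripper_width: 0.413
```

```bash
python3 avg.py
python3 - <<'E'
from tip import *
S=snap('scene','s20');D=snap('side','d20');o,M,T=tip()
b=cv2.resize(cv2.imread('pics/d20.png')[165:225,250:320],None,fx=8,fy=8,interpolation=2)
cv2.imwrite('pics/d20z.png',b)
a=cv2.resize(cv2.imread('pics/s20.png')[190:250,250:320],None,fx=8,fy=8,interpolation=2)
cv2.imwrite('pics/s20z.png',a)
print(proj(S,T),proj(D,T))
E
```

```text
Fn 3.6658919981469964 0.38500526065583307 along -5.379470143287125 0.02425879669269515
tcp [0.5311 0.1397 0.216 ] tip [0.5424 0.061  0.1023] axis [-0.0814  0.5676  0.8193] angle 0.033531067390039276 corr [-0.0254  0.0167 -0.0141]
along n mm -5.4032603346670225 lateral move needed (m) [ 0.0002 -0.      0.    ] q [-1.3175  0.591   0.9016  1.8505  0.1387  1.1085 -0.8875] F [-0.8997  2.6877  2.3775] Fn 3.5467627621682793
[[279.7017 221.2447]] [[284.4841 209.9326]]
```

View pics/d20z.png

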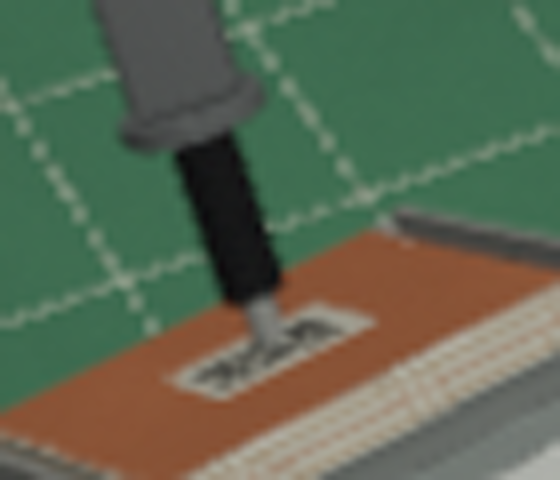

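View pics/s20z.png

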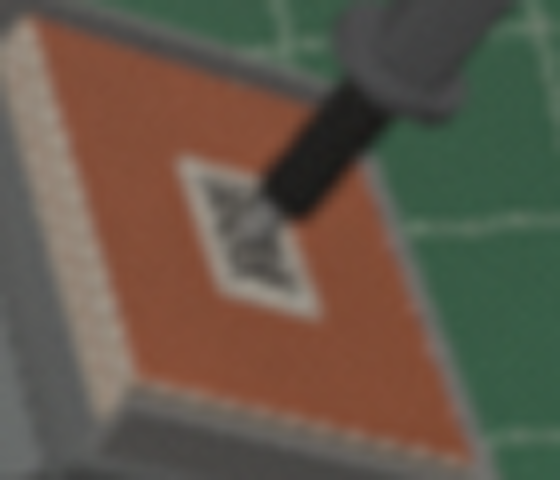

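Call:
move_arm --steps '[-1,0,0,0,0,0,0,-1,0,0,0,0,0,0,-1,0,0,0,0,0,0,-1,0,0,0,0,0,0,-1,0,0,0,0,0,0,-1,0,0,0,0,0,0,-1,0,0,0,0,0,0,-1,0,0,0,0,0,0]'

```text
t: 21.2
eef_pos: [0.5311, 0.1397, 0.216]
tool_rot: [0.269, 0.782, 0.545, -0.135]
contact_force: [0.5, 2.7, 1.7]
gripper_width: 0.413
```

Call:
move_arm --steps '[-1,0,0,0,0,0,0,-1,0,0,0,0,0,0,-1,0,0,0,0,0,0,-1,0,0,0,0,0,0,-1,0,0,0,0,0,0,-1,0,0,0,0,0,0]'

```text
t: 21.8
eef_pos: [0.5311, 0.1397, 0.216]
tool_rot: [0.269, 0.782, 0.545, -0.135]
contact_force: [0.2, 2.8, 2.6]
gripper_width: 0.41
```

```bash
python3 avg.py
```

```text
Fn 3.422934474036283 0.548775526511744 along -5.437433594480774 0.014475014298354613
tcp [0.5311 0.1397 0.216 ] tip [0.5424 0.0609 0.1023] axis [-0.0814  0.5676  0.8192] angle 0.032740929197552435 corr [-0.0249  0.0162 -0.0137]
along n mm -5.420629459498947 lateral move needed (m) [ 0.0002 -0.      0.    ] q [-1.3174  0.5909  0.9016  1.8505  0.1387  1.1085 -0.8875] F [-1.0408  2.4154  2.9695] Fn 3.8883798032469277
```

Call:
move_arm --steps '[-1,-0.1,0.57,0.82,0,0,0,-1,-0.15,1.1,1.65,0,0,0,-1,-0.15,1.1,1.65,0,0,0,-1,-0.2,1.1,1.65,0,0,0,-1,-0.2,1.1,1.65,0,0,0,-1,0,1,2,0,0,0,-1,0,1,1,0,0,0]'

```text
t: 23.0
eef_pos: [0.5229, 0.2094, 0.3216]
tool_rot: [0.268, 0.783, 0.545, -0.135]
contact_force: [0.5, -1.3, -2.3]
gripper_width: 0.413
```

Call:
move_arm --steps '[-1,-0.2,1.7,0,4.37,0.62,0,-1,-0.2,1.7,0,4.37,0.62,0,-1,-0.2,1.7,0,4.37,0.62,0,-1,-0.2,1.7,0,4.37,0.62,0,-1,-0.2,1.7,0,4.37,0.62,0,-1,-0.2,1.7,0,4.37,0.62,0,-1,-0.2,1.7,0,4.37,0.62,0,-1,-0.2,1.7,0,4.37,0.62,0]'

```text
t: 23.8
eef_pos: [0.5066, 0.3455, 0.3199]
tool_rot: [-0.004, 0.821, 0.572, 0.001]
contact_force: [-0.4, -1.4, -2.3]
gripper_width: 0.411
```

Call:
move_arm --steps '[-1,0,0,0,0,0,0,-1,0,0,0,0,0,0,-1,0,0,0,0,0,0]'

```text
t: 24.1
eef_pos: [0.5068, 0.3449, 0.3197]
tool_rot: [-0.001, 0.82, 0.572, 0.001]
contact_force: [-0.7, 1.3, -1.8]
gripper_width: 0.412
```

Run:
```python
from tip import *
o,M,T=tip();print(o['eef_pos'],M[:,2],o['tool_rot'],'q',o['q'])
print('dpos cm',(np.array([.5069,.3464,.33])-o['eef_pos'])*100)
Mt=R.from_quat([.8203,.5719,0,0]).as_matrix();print('rotvec',np.degrees(R.from_matrix(Mt@M.T).as_rotvec()))
W=snap('wrist','w21');S=snap('scene','s21');D=snap('side','d21')
print('hole pred',proj(S,[.508,.3463,.132]),proj(D,[.508,.3463,.132]))
a=cv2.resize(cv2.imread('pics/s21.png')[100:250,330:430],None,fx=4,fy=4,interpolation=2)
b=cv2.resize(cv2.imread('pics/d21.png')[50:200,180:280],None,fx=4,fy=4,interpolation=2)
cv2.imwrite('pics/sd21.png',np.hstack([a,b]))
```

```text
[0.5068 0.3449 0.3197] [-0.0007  0.0031 -1.    ] [-0.0014  0.8204  0.5718  0.0006] q [-1.2837  0.3752  0.7937  1.6379 -0.2825  1.2457 -0.7871]
dpos cm [0.0075 0.146  1.0262]
rotvec [-0.1756 -0.0378  0.0085]
hole pred [[385.7138 195.5512]] [[229.3889 139.5876]]
```

View pics/sd21.png

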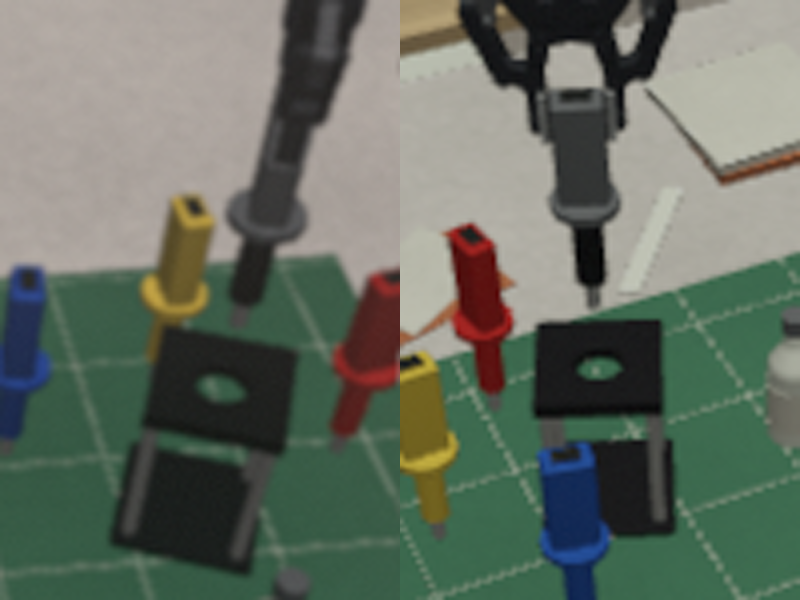

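Call:
move_arm --steps '[-1,0,0.15,0,-0.18,0,0,-1,0,0,-2,0,0,0,-1,0,0,-2,0,0,0,-1,0,0,-2,0,0,0,-1,0,0,-2,0,0,0,-1,0,0,-2,0,0,0,-1,0,0,-2,0,0,0,-1,0,0,0,0,0,0]'

```text
t: 25.05
eef_pos: [0.5053, 0.3464, 0.1976]
tool_rot: [-0.001, 0.82, 0.572, -0.002]
contact_force: [0.1, -0.3, -0.9]
gripper_width: 0.412
```

Call:
move_arm --steps '[-1,0,0,0,0,0,0,-1,0,0,0,0,0,0]'

```text
t: 25.25
eef_pos: [0.5078, 0.3473, 0.2015]
tool_rot: [-0.001, 0.82, 0.572, 0.002]
contact_force: [0.1, -0.3, -1.8]
gripper_width: 0.411
```

Run:
```python
from tip import *
o,M,T=tip();print(o['eef_pos'],M[:,2],o['contact_force'])
D=snap('side','d22');S=snap('scene','s22')
a=cv2.resize(cv2.imread('pics/s22.png')[100:250,330:430],None,fx=4,fy=4,interpolation=2)
b=cv2.resize(cv2.imread('pics/d22.png')[50:200,180:280],None,fx=4,fy=4,interpolation=2)
cv2.imwrite('pics/sd22.png',np.hstack([a,b]))
```

```text
[0.5078 0.3473 0.2015] [ 0.0015  0.0034 -1.    ] [ 0.0698 -0.2957 -1.7957]
```

View pics/sd22.png

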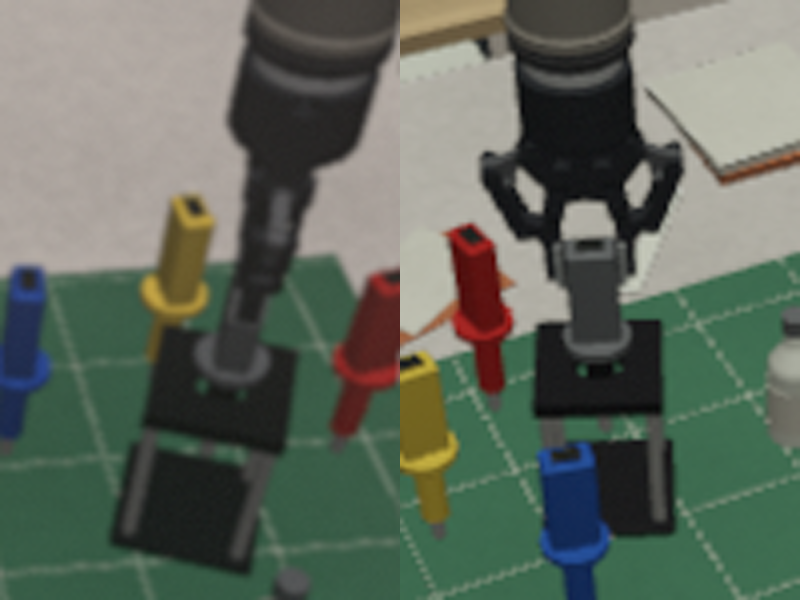

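Call:
move_arm --steps '[-1,-0.05,-0.1,-0.5,0,0,0,-1,0,0,-0.5,0,0,0,-1,0,0,-0.4,0,0,0,-1,0,0,0,0,0,0,-1,0,0,0,0,0,0]'

```text
t: 25.85
eef_pos: [0.5065, 0.3458, 0.186]
tool_rot: [-0.001, 0.82, 0.572, 0.0]
contact_force: [0.2, -1.1, -1.8]
gripper_width: 0.411
```

Call:
move_arm --steps '[-1,0,0,-0.1,-0.1,0,0,-1,0,0,-0.05,0,0,0,-1,0,0,0,0,0,0]'

```text
t: 26.15
eef_pos: [0.5067, 0.346, 0.1848]
tool_rot: [-0.0, 0.82, 0.572, 0.0]
contact_force: [-0.0, 0.6, -0.3]
gripper_width: 0.414
```

Seated (weight taken by the plate). Release, pause, then rise straight up.

Call:
move_arm --steps '[0,0,0,0,0,0,0,1,0,0,0,0,0,0,1,0,0,0,0,0,0,1,0,0,0,0,0,0,1,0,0,1,0,0,0,1,0,0,3,0,0,0,1,0,0,4,0,0,0,1,0,0,4,0,0,0]'

```text
t: 26.95
eef_pos: [0.5065, 0.3455, 0.3066]
tool_rot: [-0.0, 0.821, 0.572, 0.0]
contact_force: [0.7, 0.5, 1.0]
gripper_width: 0.995
```

Call:
move_arm --steps '[1,0,0,3,0,0,0,1,-1,2,0,0,0,0,1,0,0,0,0,0,0,1,0,0,0,0,0,0,1,0,0,0,0,0,0]'

```text
t: 27.45
eef_pos: [0.4966, 0.3647, 0.3341]
tool_rot: [0.0, 0.821, 0.571, -0.001]
contact_force: [-0.5, -0.2, 0.0]
gripper_width: 1.002
```

Run:
```python
from tip import *
o,M,T=tip();print(o['t'],o['eef_pos'],o['contact_force'])
D=snap('side','d23');S=snap('scene','s23')
a=cv2.resize(cv2.imread('pics/s23.png')[130:280,180:440],None,fx=3,fy=3,interpolation=2)
b=cv2.resize(cv2.imread('pics/d23.png')[90:290,170:370],None,fx=3,fy=3,interpolation=2)
cv2.imwrite('pics/s23z.png',a);cv2.imwrite('pics/d23z.png',b)
for q in ['wand_grip','punch','tape','glue']:
    A=models.place_of('scene',q);B=models.place_of('side',q)
    for x in A:
        for w in B:
            X,e=tri([ray(S,*x['position']),ray(D,*w['position'])])
            if max(e)<.006: print(q,X,e[0])
```

```text
27.45 [0.4966 0.3647 0.3341] [-0.4736 -0.1548  0.0346]
wand_grip [0.4339 0.2243 0.1286] 0.003302989133233307
wand_grip [0.5074 0.3524 0.173 ] 0.002571058990577321
wand_grip [0.3691 0.3619 0.13  ] 0.0013551081140690772
punch [ 0.4924 -0.3477  0.0038] 1.675747230730969e-05
tape [ 0.6377 -0.3669 -0.0089] 0.0017840133037846449
glue [ 0.6701  0.3457 -0.0026] 0.0010822047361548244
```

View pics/s23z.png

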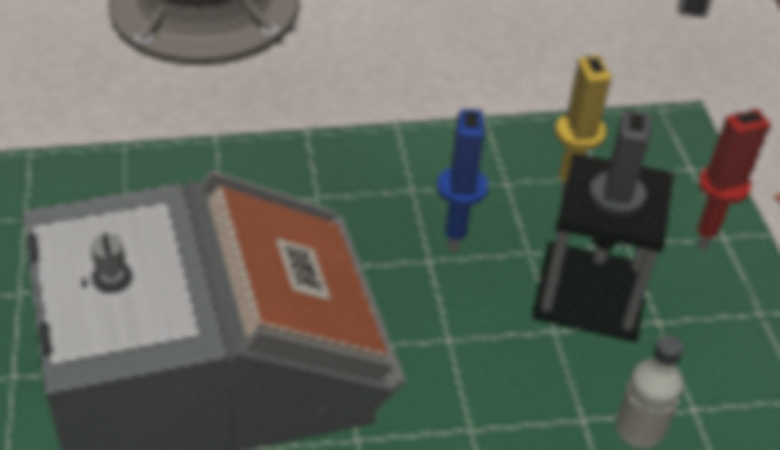

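View pics/d23z.png

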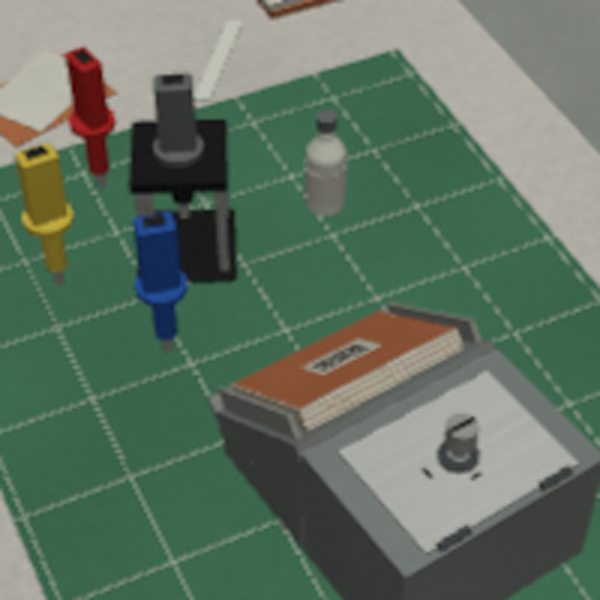

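Run:
```python
from h import *
print(np.abs(cv2.imread('pics/s23.png')[240:285,380:412].astype(int)-cv2.imread('pics/scene0.png')[240:285,380:412]).mean())
print(order.hand_in())
```

```text
1.513425925925926
the job is handed in; nothing more can be done
None
```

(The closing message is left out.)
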